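# Vent the flux canister, then key the filter collar home and hold it

## Task

Put the flux filter back in service: first vent the flux canister by pressing its sprung nozzle cap all the way down, and let it spring fully up again. Then turn the knurled collar on the filter housing until its hidden keyways drop over the pins, and push it fully home against the sprung seat. Finish while still holding it pushed home with the gripper, since it springs up if let go; do not disturb the loose parts lying around on the belt.

Things in the scene. Friction and masses are not known exactly. Their poses are not given: they have to be found in the camera images.
- canister: Fixed aluminium canister, 54 mm diameter, upright in a dark steel foot clamp (foot 90 mm diameter), 146 mm tall with its white nozzle cap. Origin: centre of the foot's underside, on the belt; z up.
- nozzle_cap_top (a point): Centre of the flat top of the sprung white nozzle cap (30 mm diameter, 20 mm tall, small spout to the side) on the canister, 146 mm above the belt when up; moves down with the cap.
- nozzle_cap (a joint): Travel of the nozzle cap in m: 0 up, 0.008 fully down. Spring: about 2 N to start, 5.2 N fully down, returns by itself.
- filter_housing: Fixed aluminium filter housing, foot 90 mm diameter, body 72 mm diameter and 70 mm tall, with a small side port. A steel stub, 36 mm diameter, stands up from it to 111 mm above the belt, covered by the collar. Origin: centre of the foot's underside, on the belt; z up along the axis.
- pins (a point): Point on the housing's axis at the height of the tops of the stub's three radial pins, 90 mm above the belt. The pins stand 120 degrees apart, are 5 mm thick and reach 23 mm from the axis; the collar hides them.
- seat_ring (a joint): Travel of the black sprung seat ring (62 mm diameter) round the stub's foot, in m: 0 up (top 76 mm above the belt), 0.005 when the collar is fully home on it. Spring: about 4 N to start, 7 N at 0.005, less the collar's weight of about 2 N. It returns by itself.
- collar: Loose knurled dark steel collar like a cap, 60 mm outside diameter, 44 mm tall, closed on top, about 0.2 kg, over the stub with about 1.5 mm play. Origin: centre of its underside; z up. Inside, unseen: three keyways 9 mm wide, 120 degrees apart, at an untold angle; turned either way they meet the pins within a third of a turn, with about 5 degrees of play to each side of the best angle.
- collar_top (a point): Centre of the collar's flat top, 44 mm above its underside. Above the belt it stands at 126 mm while on the pins, at 120 mm once keyed and dropped onto the seat ring, at 115 mm fully home, pushed down to a hard stop on the stub. Let go, it springs back from 115 to 120 mm.
- capacitor_s0: bystander: black can capacitor, 30 mm diameter, 47 mm tall, loose on the belt; origin at the underside
- capacitor_1: bystander: black can capacitor, 30 mm diameter, 47 mm tall, loose on the belt; origin at the underside
- inductor_0: bystander: copper toroid coil, 40x37x17 mm, loose on the belt; origin at the underside
- header_board_1: bystander: small board with upright pins, 12x48x22 mm, loose on the belt; origin at the underside
- solder_spool: bystander: wire spool, 61 mm diameter, 42 mm tall, loose on the belt; origin at the underside
- tape_clear: bystander: roll of white tape, 60 mm diameter, 18 mm tall, loose on the belt; origin at the underside
Things that resemble listed ones, but are neither listed nor needed, are in the scene too. Of the things like the collar, leave any that is green; of the rest the larger one is meant.

How it is judged:
By the outcome, as a careful person would: the job done as asked, in the order asked, and still so for the second after the job is handed in, while the arm keeps its last pose, push and grip.
It also fails if it takes over 64 s, if anything falls off the work surface, if the arm or the gripper's body presses on something with over 40 N, if the wrist force passes 120 N, or if a joint passes its speed limit or range.

## Robot

A 6-joint arm with a two-finger parallel gripper is mounted at the origin on a cart in front of the work surface, level with it; the furniture and walls round the work are solid. World frame = base frame: x ahead of the robot, y to its left, z up, the work surface at z = 0. Lengths are in m, angles in degrees, forces in N, time in s.
With the tool pointing down it reaches from about 0.35 to 0.875 m from the base axis. Payload 4.2 kg.
Tool frame: the origin (TCP) lies on the centre line of the jaws, within the pads' length; the fingertips stand 25 mm ahead of it and the grasp point (between the pads) lies 6 mm ahead of it (finger_overhang is the distance from the TCP to the fingertips, in m); z points along the fingers, y is the line along which they close (so a half turn about z gives the same grasp; the last joint's range is limited). The gripper opens to 87 mm and grips with 3 to 60 N. Pads are 19 mm wide; open, the fingers measure 117 mm over their backs; the gripper's body (75 mm by 190 mm) begins 51 mm behind the grasp point.
Start: joints at [86.666, 22.042, 0.453, 0, -68.411, -14.817], TCP at [0.195, 0.594, 0.248] pointing down, gripper open.
Joint ranges: [-179.83, 179.83], [-69.29, 118.12], [-61.27, 80.66], [-181.25, 117.63], [-171.15, -9.14], [-177.46, 177.46]. Speed limits (degrees/s): [159.86, 159.86, 180, 180, 180, 180].

## Interface

Orientations are given as a 3x3 rotation matrix whose columns are the frame's x, y, z axes.
In Python, from station import sense, capture, finish_job, spot_in, tip_of, finger_overhang gives the robot as it stands. The module is installed in compiled form; this text tells all that it offers.
- The arm moves only by the tool servo_tool, never from a script. Its arguments are lists of equal length, an entry for each row: "slide": the shift along the tool's x, y, z in m, a list of three; "spin": the turn about the tool's z in degrees; "grip": the closure, from 0 (fully open) to 1 (shut). A call has exactly 5 rows; each row is the pose to reach, as a shift and turn from the pose commanded when the call began, along the tool's axes at that moment; what a row does not reach only later rows make up. A row lasts 1/12 s, in which the tool goes at most 41.7 mm and 7.16 degrees, less where a joint would pass 70% of its speed; a pose out of reach is approached as far as the arm can. A call with a gripper value outside its range is refused whole. The fingers move at their own pace and stop on an object; the grip force is fixed at half the most. Time passes only in rows, so rows that repeat a pose let the fingers close, or fill a call up. It gives the time, the measured TCP pose, the force, the opening and the grip force at its end, in the units of the state.
- sense(): the state, without advancing time (a new reading comes with each control period).
- capture(name): name is "scene" or "top" or "wrist"; returns a dict with "pixels" (420x560x3 uint8, blue, green, red), "depth" (420x560 float32, m along the optical axis (not along the pixel's ray), 0 where there is no reading), "fx", "fy", "cx", "cy" (pixels), "R" (3x3) and "t" (3): a world point X has camera coordinates R X + t; the wrist camera has in their place "hand_eye" (4x4, takes a point from camera to tool coordinates, whose origin is the TCP and whose axes are the flange's). Camera axes: x right, y down, z forward; pixel columns grow to the right and rows downward; lengths in m; the calibration is good to about 2 mm. The wrist camera is an equidistant fisheye: a pixel r from the principal point sees the ray r / f radians off the axis. A picture is of the moment at which its call begins: read the wrist's pose just before it.
- finish_job(): hands the job in; it is judged then, once.
Trained networks look in the newest picture that a camera, given by its name, has taken for a name from the list of things; names that differ only in an ending like _2 or _b are one class to them, and where a whole thing is asked for, a point or a joint stands for the part that bears it (a point fixed in the world has none). Each returns a list of dicts, best first, with "conf" (0 to 1); they miss things now and then, are a little off and sometimes report something else, mostly with a low value. They report only what shows in the picture. A call takes as long as a camera call. They do not tell look-alikes from the thing itself.
- spot_in(thing, camera): "point" ([x, y, z] in m, in world coordinates, good to about 4 mm: the middle of the surface that is visible of it).
- tip_of(thing, camera): "point" ([x, y, z] in m, in world coordinates, good to about 4 mm: a listed point, or the origin of a listed thing).
The state is a dict: "time_s": time; "joints": joint angles; "joint_velocities": joint speeds; "effort": joint torques, N m; "tcp_pos": TCP position; "ee_rot": TCP orientation; "wrist_force": force on the tool from outside, world axes, zero at the start; "moment": the same for the moment, N m; "gripper_width": opening from 0.0 (shut) to 1.0 (fully open); "gripper_force": force on a finger pad.
Only numpy, scipy, OpenCV 4.12 (cv2) and the standard library are available. Lean on these libraries where they do the work, as an engineer would, in place of code of your own. Each camera call takes 0.05 s, during which the arm holds its last target. There are 200 camera calls.

## Working session

There is one attempt and no reset: what is moved stays moved. The work goes in short steps, Python scripts to look and compute and a tool call to move; the robot and the scene stay as the last step left them, time stands still between calls to the robot, and variables do not carry over. Pictures are saved under pics/ and viewed, at most 10 in all, crops included, and the job is handed in when it is done.

Besides the shell and the picture viewer there is one more tool, called as name(argument=value, ...), one argument or row to a line, values as JSON. servo_tool: Moves the arm, as the interface text tells. Its arguments: {"type":"object","properties":{"slide":{"type":"array"},"spin":{"type":"array"},"grip":{"type":"array"}},"required":["slide","spin","grip"]}

```bash
mkdir -p pics; cat > h.py <<'E'
from station import *
import numpy as np, cv2
def show(s=None):
    s=s or sense(); print({k:np.round(s[k],4).tolist() for k in("time_s","joints","tcp_pos","ee_rot","wrist_force","gripper_width","gripper_force")})
E
python3 - <<'E'
from h import *
show(); print(finger_overhang)
for c in("top","scene"):
    im=capture(c); cv2.imwrite(f"pics/{c}1.png",im["pixels"]); np.savez(f"{c}1.npz",**im)
    print(c,np.round(im["R"],3).tolist(),np.round(im["t"],3))
    for n in("nozzle_cap_top","collar_top","collar","canister","filter_housing"):
        for d in tip_of(n,c):
            p=np.array(d["point"]);q=im["R"]@p+im["t"]
            print(n,round(d["conf"],2),np.round(p,4),np.round([im["fx"]*q[0]/q[2]+im["cx"],im["fy"]*q[1]/q[2]+im["cy"]]))
E
```

```text
{'time_s': 0.0, 'joints': [86.6657, 22.091, 0.3792, -0.0299, -68.412, -14.8179], 'tcp_pos': [0.1945, 0.5934, 0.2465], 'ee_rot': [[0.9502, -0.3117, -0.0006], [-0.3117, -0.9502, -0.0021], [0.0001, 0.0022, -1.0]], 'wrist_force': [-0.1996, -0.5285, -0.625], 'gripper_width': 1.0005, 'gripper_force': 0.0}
0.025
top [[-0.005, -1.0, 0.021], [-0.991, 0.002, -0.137], [0.137, -0.021, -0.99]] [-0.09   0.47   1.792]
collar_top 0.55 [ 0.4906 -0.4863  0.0406] [385. 198.]
collar_top 0.47 [ 0.4887 -0.1626  0.1239] [305. 196.]
collar_top 0.4 [ 0.4681 -0.6001  0.032 ] [413. 204.]
collar 0.63 [ 0.4691 -0.5986  0.0009] [410. 205.]
collar 0.6 [ 0.4897 -0.4899 -0.0038] [383. 200.]
collar 0.51 [ 0.4861 -0.1691  0.0841] [306. 198.]
canister 0.96 [ 0.468   0.1987 -0.0056] [214. 206.]
filter_housing 0.65 [ 0.4847 -0.166   0.    ] [304. 201.]
scene [[0.601, -0.799, 0.015], [-0.34, -0.273, -0.9], [0.723, 0.535, -0.436]] [-0.335  0.235  1.285]
nozzle_cap_top 0.54 [0.469  0.2    0.1481] [218. 176.]
collar_top 0.8 [ 0.4708 -0.59    0.0354] [439. 286.]
collar_top 0.73 [ 0.4875 -0.1682  0.1291] [311. 209.]
collar_top 0.67 [ 0.4928 -0.4886  0.0431] [406. 267.]
collar_top 0.4 [0.442  0.4454 0.0025] [167. 199.]
collar 0.77 [ 0.4937 -0.4886 -0.    ] [405. 280.]
collar 0.76 [ 0.4855 -0.1707  0.0785] [310. 224.]
collar 0.76 [ 0.4677 -0.5986 -0.0018] [439. 300.]
canister 0.62 [ 0.4719  0.198  -0.0034] [221. 216.]
filter_housing 0.6 [ 0.4895 -0.1661 -0.0015] [309. 245.]
```

```bash
python3 - <<'E'
import cv2,numpy as np
a=cv2.imread("pics/scene1.png");t=cv2.imread("pics/top1.png")
A=cv2.resize(a[140:340,140:500],(800,444),interpolation=3)
cv2.imwrite("pics/s_crop.png",A)
cv2.imwrite("pics/t_crop.png",cv2.resize(t[120:300,120:450],(800,436),interpolation=3))
E
```

```text
(no output)
```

View pics/s_crop.png

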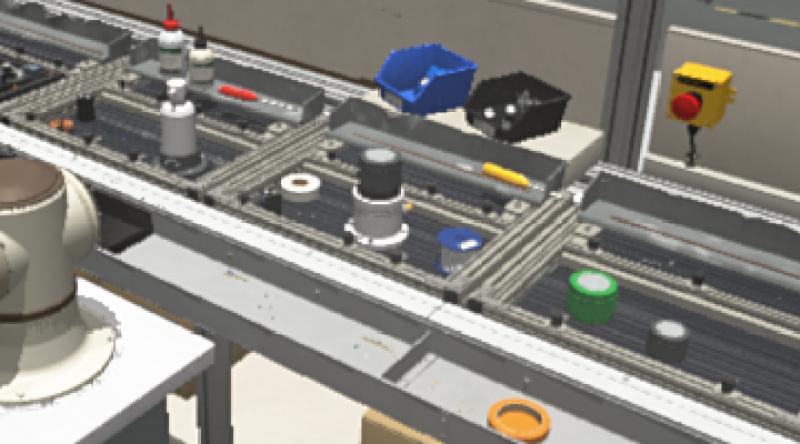

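View pics/t_crop.png

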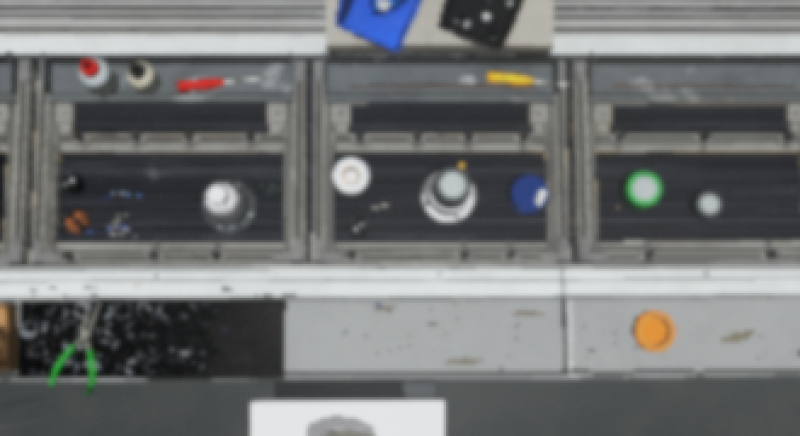

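Three things resemble the collar (scene px). The dark one on the housing is at (310,212), the green one at (406,270), and the small dark one at (440,292). The one on the housing fits: it is dark, it is the larger of the non-green ones, and it sits on the stub at about 126 mm. Both crops show this. The canister is at top px (214,206).

Next I move towards the canister with the gripper shut.

servo_tool(
  slide=[
    [0.032,0.024,0],
    [0.064,0.048,0],
    [0.096,0.072,0],
    [0.128,0.096,0],
    [0.16,0.12,0],
  ],
  spin=[0,0,0,0,0],
  grip=[1,1,1,1,1],
)

```text
time_s: 1.02
tcp_pos: [0.31, 0.4284, 0.2477]
ee_rot: [[0.95, -0.311, 0.0], [-0.311, -0.95, 0.0], [0.0, -0.0, -1.0]]
wrist_force: [1.6, 0.1, -1.2]
gripper_width: 0.708
gripper_force: 0.0
```

servo_tool(
  slide=[
    [0.032,0.024,0],
    [0.064,0.048,0],
    [0.096,0.072,0],
    [0.128,0.096,0],
    [0.14,0.105,0],
  ],
  spin=[0,0,0,0,0],
  grip=[1,1,1,1,1],
)

```text
time_s: 1.43
tcp_pos: [0.411, 0.2831, 0.2479]
ee_rot: [[0.949, -0.315, 0.0], [-0.315, -0.949, -0.0], [0.0, 0.0, -1.0]]
wrist_force: [0.7, -0.2, -0.6]
gripper_width: 0.323
gripper_force: 0.0
```

```bash
cat >> h.py <<'E'
def wrist(name):
    s=sense(); im=capture("wrist"); cv2.imwrite(f"pics/{name}.png",im["pixels"]); np.savez(f"{name}.npz",**im,p=s["tcp_pos"],Rt=s["ee_rot"])
    return s,im
def ray(im,s,u,v):
    d=np.array([(u-im["cx"])/im["fx"],(v-im["cy"])/im["fy"]]);th=np.hypot(*d);k=np.sin(th)/max(th,1e-9)
    H=np.array(im["hand_eye"]);R=np.array(s["ee_rot"])
    return np.array(s["tcp_pos"])+R@H[:3,3], R@H[:3,:3]@np.array([*(d*k),np.cos(th)])
def proj(im,s,P):
    H=np.linalg.inv(im["hand_eye"]);c=H[:3,:3]@(np.array(s["ee_rot"]).T@(np.array(P)-s["tcp_pos"]))+H[:3,3]
    r=np.hypot(*c[:2]);th=np.arctan2(r,c[2]);return np.array([im["cx"]+im["fx"]*th*c[0]/r,im["cy"]+im["fy"]*th*c[1]/r])
E
python3 - <<'E'
from h import *
s,im=wrist("w1");show(s);print(np.round(im["hand_eye"],3).tolist(),im["fx"],im["cx"],im["cy"])
for n in("nozzle_cap_top","canister"):
    for d in tip_of(n,"wrist"): print(n,d["conf"],np.round(d["point"],4),proj(im,s,d["point"]).round())
for d in spot_in("nozzle_cap","wrist"): print(d)
E
```

```text
{'time_s': 1.4333, 'joints': [53.246, 9.7141, -16.7695, 0.0224, -63.529, 18.4057], 'tcp_pos': [0.411, 0.2831, 0.2479], 'ee_rot': [[0.9492, -0.3146, 0.0001], [-0.3146, -0.9492, -0.0004], [0.0003, 0.0003, -1.0]], 'wrist_force': [0.7276, -0.1938, -0.6403], 'gripper_width': 0.3234, 'gripper_force': 0.0}
[[-0.001, -0.961, -0.277, 0.076], [1.0, -0.001, -0.0, -0.0], [0.0, -0.277, 0.961, -0.137], [0.0, 0.0, 0.0, 1.0]] 325.19226210127806 275.0512995611327 215.03895631897288
nozzle_cap_top 0.66 [4.686e-01 1.944e-01 4.000e-04] [331. 119.]
nozzle_cap_top 0.58 [0.471  0.1965 0.1462] [361. 115.]
canister 0.8 [0.4689 0.1976 0.0008] [329. 120.]
{'point': [0.4672, 0.2006, 0.1465], 'conf': 0.92}
```

View pics/w1.png

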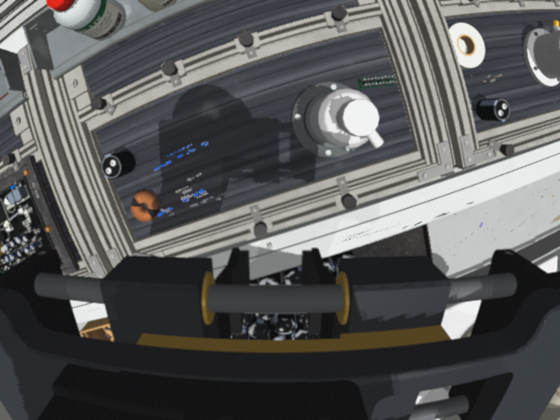

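The cap top shows at px (361,116), and the network's point projects there. Both views put it at about (0.470, 0.198, 0.146). I'll move over it.

servo_tool(
  slide=[
    [0.03,0.022,0],
    [0.06,0.045,0],
    [0.083,0.062,0],
    [0.083,0.062,0.02],
    [0.083,0.062,0.04],
  ],
  spin=[0,0,0,0,0],
  grip=[1,1,1,1,1],
)

```text
time_s: 2.05
tcp_pos: [0.4703, 0.2025, 0.2081]
ee_rot: [[0.95, -0.312, 0.003], [-0.312, -0.95, 0.002], [0.002, -0.003, -1.0]]
wrist_force: [-0.4, 0.5, -0.5]
gripper_width: 0.001
gripper_force: 0.0
```

servo_tool(
  slide=[
    [0,0,0.01],
    [0,0,0.01],
    [0,0,0.01],
    [0,0,0.01],
    [0,0,0.01],
  ],
  spin=[0,0,0,0,0],
  grip=[1,1,1,1,1],
)

```text
time_s: 2.47
tcp_pos: [0.4696, 0.2029, 0.1988]
ee_rot: [[0.951, -0.31, 0.002], [-0.31, -0.951, 0.001], [0.002, -0.002, -1.0]]
wrist_force: [0.2, -0.4, 0.1]
gripper_width: 0.003
gripper_force: 0.0
```

```bash
python3 - <<'E'
from h import *
s,im=wrist("w2");show(s)
for n in("nozzle_cap_top","canister"):
    for d in tip_of(n,"wrist"): print(n,d["conf"],np.round(d["point"],4),proj(im,s,d["point"]).round())
tip=np.array(s["tcp_pos"])+.025*np.array(s["ee_rot"])[:,2]; print("tip",tip,proj(im,s,tip))
E
```

```text
{'time_s': 2.4667, 'joints': [41.5777, 13.4649, -19.5478, 0.0236, -56.8469, 30.3358], 'tcp_pos': [0.4696, 0.2029, 0.1988], 'ee_rot': [[0.9507, -0.3102, 0.0021], [-0.3102, -0.9507, 0.0014], [0.0015, -0.0019, -1.0]], 'wrist_force': [0.2021, -0.4353, 0.0874], 'gripper_width': 0.0028, 'gripper_force': 0.0}
nozzle_cap_top 0.94 [0.4667 0.1948 0.1478] [289. 249.]
canister 0.61 [0.4673 0.1947 0.0007] [284. 196.]
canister 0.61 [ 0.4421  0.4434 -0.0039] [105. 274.]
tip [0.46969181 0.20292415 0.17375924] [275.30619975 266.2521623 ]
```

View pics/w2.png

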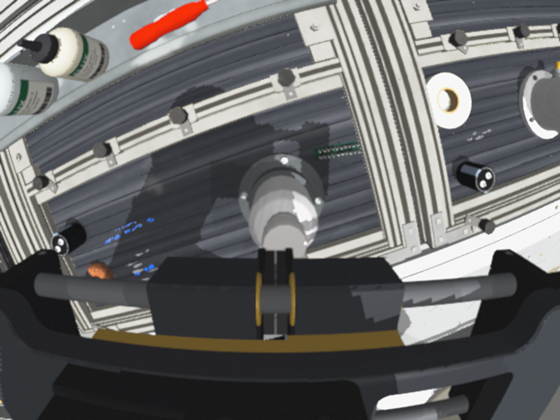

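The shut fingers sit about 5 mm off the cap along tool y. The cap is at px (287,235) and the fingers are at (275,265). I'll correct that and go down.

servo_tool(
  slide=[
    [0,0.005,0],
    [0,0.005,0.01],
    [0,0.005,0.018],
    [0,0.005,0.024],
    [0,0.005,0.03],
  ],
  spin=[0,0,0,0,0],
  grip=[1,1,1,1,1],
)

```text
time_s: 3.03
tcp_pos: [0.4671, 0.1966, 0.1665]
ee_rot: [[0.95, -0.312, -0.002], [-0.312, -0.95, -0.001], [-0.001, 0.002, -1.0]]
wrist_force: [-1.2, 0.0, 3.6]
gripper_width: 0.006
gripper_force: 1.9
```

servo_tool(
  slide=[
    [0,0,0.002],
    [0,0,0.004],
    [0,0,0.004],
    [0,0,0.004],
    [0,0,0.004],
  ],
  spin=[0,0,0,0,0],
  grip=[1,1,1,1,1],
)

```text
time_s: 3.45
tcp_pos: [0.4672, 0.1966, 0.1638]
ee_rot: [[0.95, -0.312, -0.001], [-0.312, -0.95, -0.001], [-0.001, 0.001, -1.0]]
wrist_force: [-3.6, -1.6, 4.5]
gripper_width: 0.001
gripper_force: 2.4
```

servo_tool(
  slide=[
    [0,0,0.001],
    [0,0,0.002],
    [0,0,0.003],
    [0,0,0.003],
    [0,0,0.003],
  ],
  spin=[0,0,0,0,0],
  grip=[1,1,1,1,1],
)

```text
time_s: 3.87
tcp_pos: [0.4675, 0.1967, 0.1632]
ee_rot: [[0.951, -0.311, 0.001], [-0.311, -0.951, -0.001], [0.001, 0.001, -1.0]]
wrist_force: [-8.4, -2.5, 18.8]
gripper_width: 0.006
gripper_force: 9.1
```

The force is now 18.8 N and the travel has stopped, so the cap is fully down. I'll release, lift, and check that it springs back.

servo_tool(
  slide=[
    [0,0,-0.015],
    [0,0,-0.03],
    [0,0,-0.05],
    [0,0,-0.08],
    [0,0,-0.1],
  ],
  spin=[0,0,0,0,0],
  grip=[1,1,1,1,1],
)

```text
time_s: 4.28
tcp_pos: [0.4687, 0.1978, 0.2626]
ee_rot: [[0.95, -0.311, 0.003], [-0.311, -0.95, 0.002], [0.003, -0.003, -1.0]]
wrist_force: [0.8, 1.6, 0.4]
gripper_width: 0.007
gripper_force: 0.0
```

```bash
python3 - <<'E'
from h import *
s,im=wrist("w3");show(s)
for n in("nozzle_cap_top","collar_top"):
  for c in ("wrist","scene","top"):
    if c!="wrist" and n=="nozzle_cap_top": i2=capture(c)
    for d in tip_of(n,c): print(n,c,d["conf"],np.round(d["point"],4))
a=im["depth"]; print(a.max())
q=proj(im,s,[.4685,.1975,.146]);print(q,a[int(q[1])-8:int(q[1])+9:4,int(q[0])-8:int(q[0])+9:4])
u,v=proj(im,s,[.4685,.1975,.146]); o,d=ray(im,s,u,v); H=im["hand_eye"]; ax=np.array(s["ee_rot"])@H[:3,2]
dep=np.median(a[int(v)-3:int(v)+4,int(u)-3:int(u)+4]); print("cap z",o+d*dep/(d@ax))
E
```

```text
{'time_s': 4.2833, 'joints': [41.2099, 9.8984, -14.3322, 0.0446, -65.5472, 30.6419], 'tcp_pos': [0.4687, 0.1978, 0.2626], 'ee_rot': [[0.9503, -0.3112, 0.0034], [-0.3112, -0.9504, 0.002], [0.0026, -0.003, -1.0]], 'wrist_force': [0.7848, 1.5951, 0.4176], 'gripper_width': 0.0069, 'gripper_force': 0.0}
nozzle_cap_top wrist 0.88 [0.4702 0.1976 0.1455]
nozzle_cap_top wrist 0.54 [ 0.4959  0.1283 -0.0017]
nozzle_cap_top scene 0.52 [0.4706 0.1993 0.1463]
collar_top scene 0.66 [ 0.4698 -0.5919  0.0322]
collar_top scene 0.65 [ 0.4875 -0.1658  0.1255]
collar_top scene 0.6 [ 0.4936 -0.4896  0.0437]
collar_top scene 0.23 [0.4423 0.4458 0.0006]
collar_top top 0.7 [ 0.4786 -0.2996 -0.003 ]
collar_top top 0.67 [ 0.4876 -0.1658  0.1276]
collar_top top 0.49 [ 0.4854 -0.1698  0.0888]
collar_top top 0.45 [ 0.4937 -0.486   0.0419]
collar_top top 0.43 [ 0.4722 -0.6002  0.0312]
collar_top top 0.27 [ 0.5224 -0.0034  0.0021]
0.90801847
[276.04398581 218.74633025] [[0.26451874 0.26274118 0.26319104 0.26335895 0.26293895]
 [0.26318812 0.26354146 0.26446155 0.26337045 0.2634851 ]
 [0.26347208 0.26388836 0.2651625  0.26487267 0.2647795 ]
 [0.26589713 0.2646539  0.2660007  0.26535645 0.2654923 ]
 [0.26566097 0.26747343 0.26710445 0.2673325  0.26781574]]
cap z [0.46854146 0.19748641 0.14614626]
```

The cap has sprung back to 0.146. Next is the collar at about (0.4876, -0.166).

servo_tool(
  slide=[
    [0.015,0.037,0],
    [0.029,0.075,0],
    [0.044,0.113,0],
    [0.058,0.15,0],
    [0.073,0.188,0],
  ],
  spin=[0,0,0,0,0],
  grip=[0,0,0,0,0],
)

```text
time_s: 5.15
tcp_pos: [0.478, -0.0059, 0.2601]
ee_rot: [[0.951, -0.311, -0.001], [-0.311, -0.951, -0.0], [-0.001, 0.0, -1.0]]
wrist_force: [0.2, 0.9, -0.0]
gripper_width: 0.301
gripper_force: 0.0
```

servo_tool(
  slide=[
    [0.015,0.037,0],
    [0.029,0.075,0],
    [0.044,0.113,0],
    [0.058,0.151,0],
    [0.058,0.151,0],
  ],
  spin=[0,0,0,0,0],
  grip=[0,0,0,0,0],
)

```text
time_s: 5.57
tcp_pos: [0.486, -0.1712, 0.2595]
ee_rot: [[0.948, -0.318, -0.002], [-0.318, -0.948, -0.001], [-0.001, 0.002, -1.0]]
wrist_force: [0.6, -0.1, 0.2]
gripper_width: 0.678
gripper_force: 0.0
```

```bash
python3 - <<'E'
from h import *
s,im=wrist("w4");show(s)
for n in("collar_top","collar","filter_housing","pins"):
    for d in tip_of(n,"wrist"): print(n,d["conf"],np.round(d["point"],4),proj(im,s,d["point"]).round())
a=im["depth"];u,v=proj(im,s,[.4876,-.166,.126]); o,d=ray(im,s,u,v); H=im["hand_eye"]; ax=np.array(s["ee_rot"])@H[:3,2]
# top-surface points -> circle centre
pts=[]
for r in range(100,400):
  for c in range(150,400):
    o,d=ray(im,s,c,r);P=o+d*a[r,c]/(d@ax)
    if abs(P[2]-.126)<.004 and np.hypot(P[0]-.4876,P[1]+.166)<.05: pts.append((c,r,*P))
p=np.array(pts);(c,r)=cv2.minEnclosingCircle(p[:,2:4].astype(np.float32)*1000);print(len(p),c,r,np.median(p[:,4]),p[:,:2].min(0),p[:,:2].max(0))
E
```

```text
{'time_s': 5.5667, 'joints': [-1.3029, 10.8443, -13.6105, 0.0783, -65.6499, 72.7081], 'tcp_pos': [0.486, -0.1712, 0.2595], 'ee_rot': [[0.948, -0.3183, -0.0019], [-0.3183, -0.948, -0.0012], [-0.0014, 0.0017, -1.0]], 'wrist_force': [0.5786, -0.0626, 0.1562], 'gripper_width': 0.678, 'gripper_force': 0.0}
collar_top 0.79 [ 0.4654 -0.5956  0.03  ] [552. 120.]
collar_top 0.72 [ 0.4847 -0.1681  0.1272] [272. 215.]
collar_top 0.67 [ 0.4936 -0.4861  0.0475] [507. 115.]
collar 0.9 [ 0.485  -0.1664  0.0803] [271. 203.]
collar 0.71 [ 0.4686 -0.5983  0.0026] [541. 116.]
collar 0.68 [ 0.492  -0.489   0.0045] [490. 115.]
filter_housing 0.77 [ 0.4865 -0.1662  0.0005] [271. 186.]
pins 0.65 [ 0.4851 -0.1643  0.0816] [269. 203.]
3328 (485.9466247558594, -167.49441528320312) 29.24085235595703 0.12595556223990215 [238. 181.] [304. 244.]
```

View pics/w4.png

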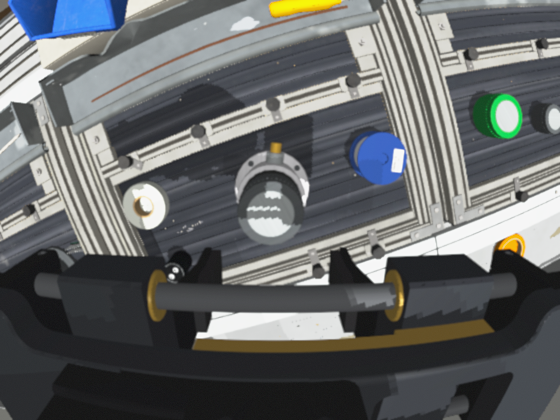

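The collar on the housing is at px (271,213). It is dark, with its centre at (0.486, -0.167) and its top at 0.126; the green one (498,115) and the small one (550,118) are left alone. I'll descend part of the way with the gripper open.

servo_tool(
  slide=[
    [0,0,0.03],
    [0,0,0.06],
    [0,0,0.08],
    [0,0,0.08],
    [0,0,0.08],
  ],
  spin=[0,0,0,0,0],
  grip=[0,0,0,0,0],
)

```text
time_s: 6.23
tcp_pos: [0.4865, -0.1647, 0.1803]
ee_rot: [[0.951, -0.309, -0.002], [-0.309, -0.951, -0.0], [-0.002, 0.001, -1.0]]
wrist_force: [0.9, 0.7, 1.1]
gripper_width: 0.998
gripper_force: 0.0
```

```bash
python3 - <<'E'
from h import *
s,im=wrist("w5");show(s)
for n in("collar_top","filter_housing"):
    for d in tip_of(n,"wrist")[:2]: print(n,d["conf"],np.round(d["point"],4))
a=im["depth"]; H=im["hand_eye"]; ax=np.array(s["ee_rot"])@H[:3,2]
pts=[]
for r in range(60,420):
  for c in range(150,400):
    o,d=ray(im,s,c,r);P=o+d*a[r,c]/(d@ax)
    if abs(P[2]-.126)<.004 and np.hypot(P[0]-.486,P[1]+.167)<.036: pts.append(P)
p=np.array(pts);c,r=cv2.minEnclosingCircle(p[:,:2].astype(np.float32)*1000);print(len(p),c,r,np.median(p[:,2]))
e=np.r_[c,126]/1000-s["tcp_pos"]; print("tool delta",np.array(s["ee_rot"]).T@e)
E
```

```text
{'time_s': 6.2333, 'joints': [-0.5643, 14.8855, -20.5968, 0.0334, -54.6191, 72.5515], 'tcp_pos': [0.4865, -0.1647, 0.1803], 'ee_rot': [[0.9511, -0.3089, -0.0018], [-0.3089, -0.9511, -0.0005], [-0.0015, 0.001, -1.0]], 'wrist_force': [0.9307, 0.6627, 1.1346], 'gripper_width': 0.9982, 'gripper_force': 0.0}
collar_top 0.66 [ 0.4904 -0.4859  0.0464]
collar_top 0.65 [ 0.4858 -0.1652  0.1282]
filter_housing 0.68 [ 0.4851 -0.1642  0.0022]
6023 (486.2113342285156, -167.2150421142578) 29.239423751831055 0.12587319883591208
tool delta [0.00053513 0.00240929 0.0543239 ]
```

servo_tool(
  slide=[
    [0,0.002,0.02],
    [0,0.002,0.04],
    [0,0.002,0.06],
    [0,0.002,0.06],
    [0,0.002,0.06],
  ],
  spin=[0,0,0,0,0],
  grip=[0,0,0,0,0],
)

```text
time_s: 6.8
tcp_pos: [0.4864, -0.1678, 0.1213]
ee_rot: [[0.95, -0.311, 0.0], [-0.311, -0.95, -0.0], [0.0, 0.0, -1.0]]
wrist_force: [-0.0, 0.2, -0.0]
gripper_width: 1.001
gripper_force: 0.0
```

servo_tool(
  slide=[
    [0,0,0],
    [0,0,0],
    [0,0,0],
    [0,0,0],
    [0,0,0],
  ],
  spin=[0,0,0,0,0],
  grip=[0.5,0.5,0.5,0.5,0.5],
)

```text
time_s: 7.22
tcp_pos: [0.4862, -0.1678, 0.1212]
ee_rot: [[0.95, -0.311, 0.001], [-0.311, -0.95, -0.0], [0.001, -0.0, -1.0]]
wrist_force: [-0.4, -0.2, -0.7]
gripper_width: 0.701
gripper_force: 0.0
```

servo_tool(
  slide=[
    [0,0,0],
    [0,0,0],
    [0,0,0],
    [0,0,0],
    [0,0,0],
  ],
  spin=[0,0,0,0,0],
  grip=[1,1,1,1,1],
)

```text
time_s: 7.63
tcp_pos: [0.4862, -0.1679, 0.121]
ee_rot: [[0.95, -0.311, 0.001], [-0.311, -0.95, -0.0], [0.001, 0.0, -1.0]]
wrist_force: [-0.8, -0.3, 3.7]
gripper_width: 0.682
gripper_force: 30.0
```

servo_tool(
  slide=[
    [0,0,0.001],
    [0,0,0.001],
    [0,0,0.001],
    [0,0,0.001],
    [0,0,0.001],
  ],
  spin=[0,3,6,9,12],
  grip=[1,1,1,1,1],
)

```text
time_s: 8.05
tcp_pos: [0.4867, -0.168, 0.1208]
ee_rot: [[0.864, -0.503, 0.002], [-0.503, -0.864, -0.001], [0.002, -0.0, -1.0]]
wrist_force: [-2.0, 0.1, 8.1]
gripper_width: 0.685
gripper_force: 29.9
```

servo_tool(
  slide=[
    [0,0,0],
    [0,0,0],
    [0,0,0],
    [0,0,0],
    [0,0,0],
  ],
  spin=[3,6,9,12,15],
  grip=[1,1,1,1,1],
)

```text
time_s: 8.47
tcp_pos: [0.4859, -0.1676, 0.1192]
ee_rot: [[0.703, -0.711, 0.0], [-0.711, -0.703, 0.0], [-0.0, -0.0, -1.0]]
wrist_force: [1.6, 0.2, -1.7]
gripper_width: 0.684
gripper_force: 30.0
```

servo_tool(
  slide=[
    [0,0,0],
    [0,0,0],
    [0,0,0],
    [0,0,0],
    [0,0,0],
  ],
  spin=[3,6,9,9,9],
  grip=[1,1,1,1,1],
)

```text
time_s: 8.88
tcp_pos: [0.4852, -0.1676, 0.1187]
ee_rot: [[0.586, -0.81, -0.002], [-0.81, -0.586, 0.001], [-0.002, 0.001, -1.0]]
wrist_force: [1.2, -0.5, -2.5]
gripper_width: 0.687
gripper_force: 30.0
```

```bash
python3 - <<'E'
from h import *
s=sense();show(s);print(np.round(s["moment"],2))
E
```

```text
{'time_s': 8.8833, 'joints': [-0.9305, 19.2109, -24.9468, -0.0375, -45.9506, 36.8561], 'tcp_pos': [0.4852, -0.1676, 0.1187], 'ee_rot': [[0.5864, -0.81, -0.0019], [-0.81, -0.5864, 0.0005], [-0.0015, 0.0012, -1.0]], 'wrist_force': [1.1803, -0.5276, -2.5247], 'gripper_width': 0.6872, 'gripper_force': 29.9729}
[ 0.09 -0.05 -0.  ]
```

servo_tool(
  slide=[
    [0,0,0.001],
    [0,0,0.002],
    [0,0,0.002],
    [0,0,0.002],
    [0,0,0.002],
  ],
  spin=[-3,-6,-6,-6,-6],
  grip=[1,1,1,1,1],
)

```text
time_s: 9.3
tcp_pos: [0.4857, -0.1677, 0.1173]
ee_rot: [[0.667, -0.745, -0.001], [-0.745, -0.667, 0.0], [-0.0, 0.0, -1.0]]
wrist_force: [0.3, -0.6, -2.2]
gripper_width: 0.682
gripper_force: 30.0
```

```bash
python3 - <<'E'
from h import *
s=sense();show(s);print(np.round(s["moment"],2))
E
```

```text
{'time_s': 9.3, 'joints': [-0.9343, 19.3227, -25.0267, -0.0089, -45.6828, 42.7475], 'tcp_pos': [0.4857, -0.1677, 0.1173], 'ee_rot': [[0.6666, -0.7454, -0.0006], [-0.7454, -0.6666, 0.0001], [-0.0005, 0.0003, -1.0]], 'wrist_force': [0.2944, -0.5735, -2.239], 'gripper_width': 0.6821, 'gripper_force': 29.9726}
[ 0.05 -0.03 -0.01]
```

There is no upward load, so the collar is keyed and coming down with the gripper. I'll push it down to the seat.

servo_tool(
  slide=[
    [0,0,0.001],
    [0,0,0.003],
    [0,0,0.004],
    [0,0,0.005],
    [0,0,0.005],
  ],
  spin=[0,0,0,0,0],
  grip=[1,1,1,1,1],
)

```text
time_s: 9.72
tcp_pos: [0.4861, -0.1678, 0.1129]
ee_rot: [[0.667, -0.745, 0.0], [-0.745, -0.667, -0.0], [0.0, -0.0, -1.0]]
wrist_force: [-2.0, 0.6, 2.6]
gripper_width: 0.684
gripper_force: 30.0
```

servo_tool(
  slide=[
    [0,0,0.001],
    [0,0,0.002],
    [0,0,0.003],
    [0,0,0.003],
    [0,0,0.003],
  ],
  spin=[0,0,0,0,0],
  grip=[1,1,1,1,1],
)

```text
time_s: 10.13
tcp_pos: [0.4861, -0.1678, 0.1104]
ee_rot: [[0.667, -0.745, 0.001], [-0.745, -0.667, -0.0], [0.001, -0.0, -1.0]]
wrist_force: [-2.9, 1.6, 7.9]
gripper_width: 0.685
gripper_force: 30.0
```

servo_tool(
  slide=[
    [0,0,0.001],
    [0,0,0.002],
    [0,0,0.002],
    [0,0,0.002],
    [0,0,0.002],
  ],
  spin=[0,0,0,0,0],
  grip=[1,1,1,1,1],
)

```text
time_s: 10.55
tcp_pos: [0.4861, -0.1678, 0.1103]
ee_rot: [[0.668, -0.744, 0.001], [-0.744, -0.668, -0.001], [0.001, -0.0, -1.0]]
wrist_force: [-6.9, 4.2, 20.0]
gripper_width: 0.684
gripper_force: 30.0
```

```bash
python3 - <<'E'
from h import *
s,im=wrist("w6");show(s);print(np.round(s["moment"],2))
for c in("wrist","scene","top"):
    i=im if c=="wrist" else capture(c)
    cv2.imwrite(f"pics/{c}_end.png",i["pixels"])
    for d in tip_of("collar_top",c): print(c,d["conf"],np.round(d["point"],4))
    if c!="wrist":
        y,x=np.mgrid[0:420,0:560];P=np.stack([(x-i["cx"])/i["fx"],(y-i["cy"])/i["fy"],np.ones_like(x)],-1)*i["depth"][...,None]
        P=(P-i["t"])@i["R"]
    else:
        a=i["depth"];H=i["hand_eye"];ax=np.array(s["ee_rot"])@H[:3,2];L=[]
        for r in range(60,420):
            for cc in range(180,380):
                o,d=ray(i,s,cc,r);L.append(o+d*a[r,cc]/(d@ax))
        P=np.array(L)
    P=P.reshape(-1,3);m=(np.hypot(P[:,0]-.486,P[:,1]+.167)<.022)&(abs(P[:,2]-.118)<.014)
    print(c,m.sum(),np.median(P[m,2]) if m.any() else None)
E
```

```text
{'time_s': 10.55, 'joints': [-0.9132, 19.8723, -25.5053, 0.0627, -44.5593, 42.7678], 'tcp_pos': [0.4861, -0.1678, 0.1103], 'ee_rot': [[0.6678, -0.7443, 0.0011], [-0.7443, -0.6678, -0.0008], [0.0013, -0.0003, -1.0]], 'wrist_force': [-6.8549, 4.1667, 19.9577], 'gripper_width': 0.6839, 'gripper_force': 30.0198}
[ 1.31  1.86 -0.07]
wrist 0.57 [ 0.4844 -0.1671  0.1173]
wrist 3361 0.11522907018440362
scene 0.72 [ 0.4878 -0.166   0.1213]
scene 0.68 [ 0.4951 -0.4917  0.0435]
scene 0.6 [ 0.473  -0.593   0.0354]
scene 10 0.11498070552792622
top 0.65 [ 0.4919 -0.4862  0.0427]
top 0.56 [ 0.4896 -0.1666  0.1139]
top 0.55 [ 0.4685 -0.5982  0.031 ]
top 3 0.11753825339752295
```

The collar top is at 0.115 m and the push is 20 N against the hard stop, with the grip holding at 30 N. I'll hand in.

```bash
python3 -c "
from station import *
print(finish_job())"
```

```text
the job is handed in; nothing more can be done
None
```

The job is handed in: the nozzle cap was pressed to its stop and sprang back to 146 mm, then the collar was keyed and pushed home (top at 115 mm, about 20 N on the stop), still held by the gripper at 10.6 s; I didn't check the loose parts afterwards.

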